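# Start a timed settling check at the comparator

## Robot

A 6-joint arm with a two-finger parallel gripper is mounted at the origin on the work surface. World frame = base frame: x ahead of the robot, y to its left, z up, the work surface at z = 0. Lengths are in m, angles in rad, forces in N, time in s.
With the tool pointing down it reaches from about 0.35 to 0.775 m from the base axis. Payload 5.5 kg.
Tool frame: the origin (TCP) lies between the finger pads; the fingertips stand 17 mm ahead of it and the grasp point (between the pads) lies 2 mm behind it; z points along the fingers, y is the direction in which the jaws open and shut (so a half turn about z gives the same grasp; the last joint's range is limited). The gripper opens to 85 mm and grips with 20 to 120 N. Pads are 22 mm wide; open, the fingers measure 114 mm over their backs; the gripper's body (76 mm by 85 mm) begins 54 mm behind the grasp point. The pads swing forward as they close: fully open they stand 13 mm farther back than shut.
Start: joints at [1.146, 0.313, 0.046, 1.304, 0, 1.431], TCP at [0.162, 0.552, 0.248] pointing down, gripper open.
Joint ranges: [-2.76, 2.76], [-0.86, 1.69], [-1.03, 1.26], [-2.2, 2.34], [-1.47, 1.5], [-3.14, 3.14]. Speed limits (rad/s): [2.57, 2.57, 3.14, 3.14, 3.14, 3.14].

## Interface

Orientations are given as a unit quaternion [w, x, y, z].
In Python, from plant import * gives the robot as it stands.
- The arm moves only by the tool jog_arm, never from a script. Its argument "increments" is a list of rows, each a list of 4 numbers: the shift along the tool's x, y, z in m, then the turn about the tool's z in rad. A call has 1 to 20 rows; each row shifts and turns the commanded pose from where the row before left it, along the tool's axes as they then stand; what a row does not reach is not made up. A row lasts 1/10 s, in which the tool goes at most 50 mm and 8.59 degrees, less where a joint would pass 70% of its speed; a pose out of reach is approached as far as the arm can. A call with a gripper value outside its range is refused whole. "fingers" is the finger opening in m, from 0 to 0.0854, set as the call begins (left out, the last holds). The fingers move at their own pace and stop on an object; "force" is the grip in N (left out, the last holds). Time passes only in rows, so rows that do not move let the fingers close. It gives the time, the measured TCP pose, the force and the opening at its end, in the units of the state.
- observe(): the state, without advancing time (a new reading comes with each control period).
- capture(name): name is "scene" or "top" or "wrist"; returns a dict with "frame" (480x640x3 uint8, red, green, blue), "z_map" (480x640 float32, m along the optical axis (not along the pixel's ray), 0 where there is no reading), "camera_matrix" (3x3 intrinsics, pixels), "k1" (the pictures are not rectified: a ray, as slopes to the right and down, at radius r is drawn at 1 + k1 r^2 times it, then the intrinsics apply), "origin" and "rotation" of the camera in the world; the wrist camera has in their place "T_tool_cam" (4x4, takes a point from camera to tool coordinates, whose origin is the TCP and whose axes are the flange's). Camera axes: x right, y down, z forward; pixel columns grow to the right and rows downward; lengths in m; the calibration is good to about 2 mm. A picture is of the moment at which its call begins: read the wrist's pose just before it.
- close_job(): hands the job in, once; it reports no verdict.
The state is a dict: "time": time; "q": joint angles; "joint_velocities": joint speeds; "effort": joint torques, N m; "eef_pos": TCP position; "tcp_rot": TCP orientation; "wrist_force": force on the tool from outside, world axes, zero at the start; "torque": the same for the moment, N m; "width": opening from 0.0 (shut) to 1.0 (fully open).
Only numpy, scipy, OpenCV 4.12 (cv2) and the standard library are available. Lean on these libraries where they do the work, as an engineer would, in place of code of your own. Each camera call takes 0.05 s, during which the arm holds its last target. There are 200 camera calls.

## Task

Start the settling check: slide the round tin clear of the timer lever's swing, without bumping it against the timer and keeping it upright on the bench. Zero the dial gauge by pushing its bezel round by the tab until the zero mark stands at the needle; after that, push the timer's lever clockwise past its top (60-minute) mark to wind it, then back down to 20 minutes. Leave the other loose things where they are.

Things in the scene. Friction and masses are not known exactly. Their poses are not given: they have to be found in the camera images.
- timer: Fixed round aluminium timer, diameter 100, 46 high, white face up. Origin: centre of underside, on the lever's axis. Zero mark (tick with a dot) at -15 deg (anticlockwise positive from above) from its x axis, which points away from the robot within 0.5 rad. Minutes run clockwise, 5 deg each: short ticks at 5, 15.., long at 10, 20.., a broad bar at the top (60) mark, 300 deg from zero.
- lever (a joint): Timer lever's angle, rad, growing clockwise from above, 0 at the zero mark; 1.745 is 20 minutes, 5.236 the top mark, 5.76 the end stop. It points to (timer's yaw - 0.262 - value) in the world. Starts at 0 to 0.85. Stiff (about 2 N at the blade); stays where it is left.
- lever_blade (a point): Centre of the upright black blade at the end of the timer's one radial lever, 57 from the axis, 68 above the bench. Blade: radius 42 to 72, height 53 to 83, 10 thick, white line on top; it overhangs the housing and can be pushed on either side. Inboard: flat arm, top at 63, hub radius 14, top at 68. x axis: radially outwards.
- comparator: Fixed steel stand, base 120 x 100 x 14, with a face-up dial gauge over a bonded block. Origin: centre of underside, on the gauge's vertical axis. The black needle is still and points along the stand's -x axis (to the robot within 0.5 rad). Gauge body radius 38 up to height 78; bezel radius 40, top at 86, needle at 89.
- bezel (a joint): Angle of the gauge's bezel with its white face, rad, growing clockwise from above; 0 when its zero mark (black triangle at the tab) and the tab stand at the needle. The tab stands at (stand's yaw + 3.1416 - value) in the world. Range -1.9 to 1.9, starts at 0.5 to 1.4; about 1.2 N at the tab turns it; stays where it is left.
- bezel_tab (a point): Centre of the steel tab that stands up on the bezel's rim at the zero mark, 49 from the axis, 91 above the bench. The tab spans radius 36 to 62, height 78 to 104, and is 10 thick.
- tin_mid (a point): Centre (half-way up) of a loose round steel tin with a lid, diameter 84, 84 high, about 0.35 kg, too wide to grasp; it stands beside the timer on its robot side and reaches into the lever's swing. Slides on the bench when pushed low down.
- driver: Screwdriver 170 long lying on the far side of the bench; bystander, not to be moved.
- die_near_mid (a point): Standing turned steel tool, diameter 36, 88 high, loose bystander, not to be moved; point half-way up.
- die_far_mid (a point): Standing turned dark tool, diameter 40, 80 high, loose bystander, not to be moved; point half-way up.
- collet_mid (a point): Small standing aluminium collet, diameter 32, 62 high, close beyond the timer, loose bystander, not to be moved; point half-way up.
- bush_mid (a point): Small standing brass bush, diameter 30, 45 high, beside the comparator stand, loose bystander, not to be moved; point half-way up.
- oil_mid (a point): White plastic bottle, diameter 40, 90 high, loose bystander, not to be moved; point half-way up.
- jar_mid (a point): Grey jar with a steel cap, diameter 50, 75 high, loose bystander, not to be moved; point half-way up.
- tin: The same tin: origin at the centre of its underside.
Mind the look-alikes: they are no part of the job. Leave any blue, brown or green look-alike of the tin alone.

How it is judged:
On the way, in this order (a step that is already met when the one before it is completed fails the run):
1. the gauge reads zero (bezel within 0.10 rad of the needle) (value of joint bezel between -0.1 and 0.1 rad), for 0.2 s.
2. the timer's lever has gone past its top mark (value of joint lever above 5.24 rad), for 0.05 s.
3. the timer's lever is back at 20 minutes (within 1.5 minutes) (value of joint lever between 1.615 and 1.875 rad), for 0.2 s.
At the end, for the whole second after the job is handed in: The bezel's zero is within 0.10 rad of the needle, the timer's lever rests within 0.13 rad (1.5 minutes) of 20 minutes after having been past the 60-minute mark, and the tin stands upright on the bench, its centre over 118 mm from the timer's axis (outside the lever's swing) (all of step 1 and all of step 3 and velocity of joint lever between -0.05 and 0.05 rad/s and horizontal distance between tin_mid and timer above 0.118 m and angle between tin_mid's own z axis and vertical below 0.1 rad and height (world z) of tin_mid between 0.03 and 0.06 m); the robot touches nothing.
It fails at once if the tin bumps the timer or its lever (over 2 N) (contact force between timer and tin above 2 N).
It fails at once if another loose thing is shifted by more than 25 mm (distance of any of die_near_mid, die_far_mid, oil_mid, jar_mid, collet_mid, bush_mid, driver from where it was at the start of the episode above 0.025 m).
It also fails if it takes over 72 s, if anything falls off the work surface, if the arm or the gripper's body presses on something with over 40 N, if the wrist force passes 120 N, or if a joint passes its speed limit or range.

## Working session

There is one attempt and no reset: what is moved stays moved. The work goes in short steps, Python scripts to look and compute and a tool call to move; the robot and the scene stay as the last step left them, time stands still between calls to the robot, and variables do not carry over. Pictures are saved under pics/ and viewed, about 8 in all and at most 12, crops included, and the job is handed in when it is done.

Besides the shell and the picture viewer there is one more tool, called after "Call:" as a command line: name --pt "numbers of a row" for each row, then --argument value for the rest. jog_arm: Moves the arm, as the interface text tells. Its arguments: {"type":"object","properties":{"increments":{"type":"array"},"fingers":{"type":"number"},"force":{"type":"number"}},"required":["increments"]}

```bash
mkdir -p pics; ls
cat > h.py <<'E'
import numpy as np, cv2
from plant import *
def pix2world(c,u,v,z=None,h=None):
    K=c["camera_matrix"];d=np.array([(u-K[0,2])/K[0,0],(v-K[1,2])/K[1,1]])
    s=d.copy()
    for _ in range(20): s=d/(1+c["k1"]*(s@s))
    r=np.array([s[0],s[1],1.]);R=np.array(c["rotation"]);o=np.array(c["origin"])
    if h is not None:
        w=R@r; return o+w*(h-o[2])/w[2]
    if z is None: z=c["z_map"][int(round(v)),int(round(u))]
    return o+R@(r*z)
E
python3 - <<'E'
from h import *
import pickle
for n in("top","scene"):
    c=capture(n);pickle.dump(c,open(n+".pkl","wb"));cv2.imwrite(f"pics/{n}0.png",c["frame"][:,:,::-1])
    print(n,c["origin"],c["rotation"],c["camera_matrix"],c["k1"])
print(observe())
E
```

```text
pics
top [ 0.4094606  -0.02953165  1.18428561] [-0.05820356  0.70882431 -0.70108197  0.05161896] [[532.16898683   0.         320.71441777]
 [  0.         532.16898683 227.46051551]
 [  0.           0.           1.        ]] -0.15045074465136604
scene [ 1.19505278 -0.08656784  0.61544225] [-0.31015592  0.66738254  0.60970446 -0.29438805] [[442.45817131   0.         314.21076913]
 [  0.         442.45817131 241.56338671]
 [  0.           0.           1.        ]] 0.014096985476055807
{'time': 0.1, 'q': array([ 1.14640820e+00,  3.13984508e-01,  4.51407300e-02,  1.30358782e+00,
       -2.33801976e-06,  1.43118875e+00]), 'joint_velocities': array([ 2.18410466e-03, -2.30304514e-03,  4.24310240e-03, -3.54608605e-04,
       -8.19954812e-06,  1.58961770e-03]), 'effort': array([ 3.23704669e-03, -4.81725955e+01,  2.99243796e+01,  1.27347931e-02,
       -6.69764131e-05, -3.48278590e-06]), 'eef_pos': array([0.16139267, 0.55146979, 0.247484  ]), 'tcp_rot': array([-2.26404168e-04,  1.41909557e-01,  9.89879290e-01, -7.85663167e-04]), 'wrist_force': array([0.25217478, 1.04505067, 0.47634057]), 'torque': array([-0.00879013,  0.03052948, -0.00515099]), 'width': 0.9993871395817974}
```

```bash
sed -i 's/R=np.array(c\["rotation"\])/R=Rot.from_quat(np.roll(c["rotation"],-1)).as_matrix()/; s/^from plant.*/from plant import *\nfrom scipy.spatial.transform import Rotation as Rot/' h.py
python3 -c "
from h import *
import pickle
c=pickle.load(open('top.pkl','rb'))
for p in [(320,240),(100,240),(320,400)]: print(p,pix2world(c,*p))"
```

```text
(320, 240) [ 0.56611256 -0.01614565  0.00304272]
(100, 240) [0.55992571 0.49192883 0.00336092]
(320, 400) [ 0.21455996 -0.02024638 -0.00097843]
```

View pics/top0.png

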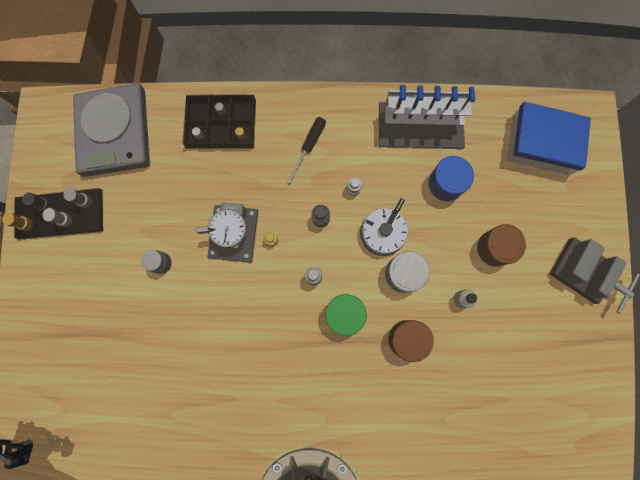

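View pics/scene0.png

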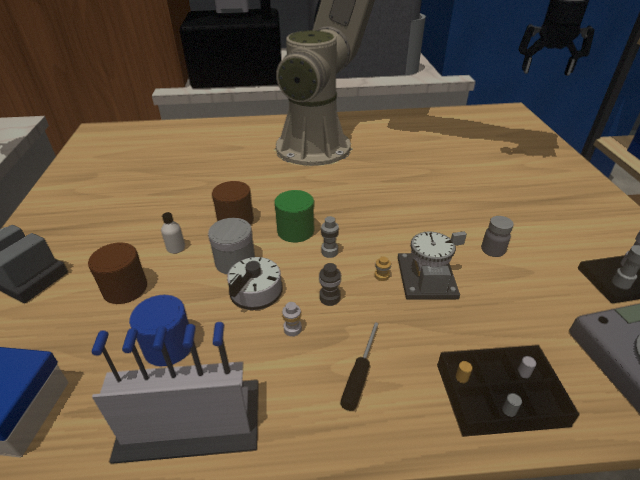

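The steel-coloured tin at top (408,272) stands on the timer's robot side. Its look-alikes are blue (451,178), brown (502,246) and (412,341), and green (346,315). The timer is at (385,231) with its lever pointing to (402,202). The gauge is at (227,228) with its tab at (203,230). Next I'll check this in one close crop.

Run:
```python
from h import *
import pickle
c=pickle.load(open('top.pkl','rb'));f=c["frame"][:,:,::-1]
a=cv2.resize(f[180:360,330:430],None,fx=4,fy=4,interpolation=3)[:600]
a=cv2.resize(f[190:340,330:430],None,fx=4,fy=4,interpolation=3)
b=cv2.resize(f[190:340,190:290],None,fx=4,fy=4,interpolation=3)
cv2.imwrite("pics/crop0.png",np.hstack([a,b]))
P=lambda n,u,v,h:print(n,pix2world(c,u,v,h=h).round(3), "depth z",pix2world(c,u,v)[2].round(3))
P("timer",385,231,.046);P("tin",408,272,.084);P("blade",402,202,.083);P("gauge",227,229,.087);P("tab",203,230,.104)
for n,u,v,h in[("dark",321,213,.08),("near",314,272,.088),("collet",355,183,.062),("bush",270,238,.045),("oil",470,298,.09),("jar",152,260,.075),("green",346,314,.084),("brown",412,341,.084),("brown2",503,244,.084),("blue",453,176,.084)]:P(n,u,v,h)
```

```text
timer [ 0.581 -0.157  0.046] depth z 0.067
tin [ 0.49  -0.2    0.084] depth z 0.088
blade [ 0.638 -0.19   0.083] depth z 0.081
gauge [0.576 0.178 0.087] depth z 0.092
tab [0.571 0.225 0.104] depth z 0.104
dark [ 0.613 -0.018  0.08 ] depth z 0.079
near [ 0.488 -0.006  0.088] depth z 0.087
collet [ 0.684 -0.091  0.062] depth z 0.065
bush [0.564 0.092 0.045] depth z 0.044
oil [ 0.437 -0.328  0.09 ] depth z 0.087
jar [0.509 0.34  0.075] depth z 0.073
green [ 0.403 -0.072  0.084] depth z 0.083
brown [ 0.349 -0.208  0.084] depth z 0.086
brown2 [ 0.55  -0.404  0.084] depth z 0.084
blue [ 0.696 -0.301  0.084] depth z 0.085
```

View pics/crop0.png

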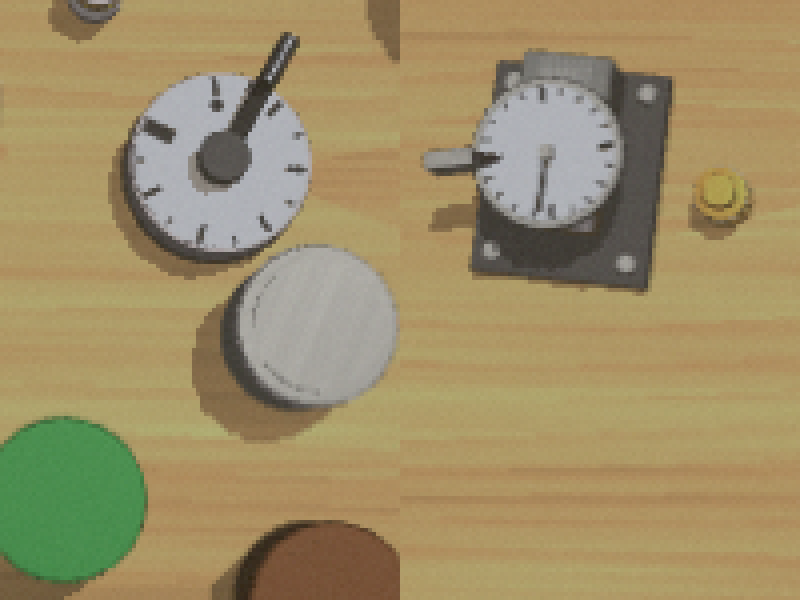

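The crop agrees with the description. The steel tin is at crop (310,326) touching the lever's swing, the lever points to (290,38), the zero tick with its dot is at (216,90), and the broad bar is at (158,130). On the gauge, the tab is at (448,160) and the needle points to (540,213). Now I'll compute the angles.

Run:
```python
from h import *
import pickle
c=pickle.load(open('top.pkl','rb'))
L=lambda u,v,h:pix2world(c,330+u/4-.4,190+v/4-.4,h=h)[:2]
G=lambda u,v,h:pix2world(c,190+(u-400)/4-.4,190+v/4-.4,h=h)[:2]
an=lambda d:np.arctan2(d[1],d[0]).round(3)
hub=L(224,157,.068);face=L(222,162,.046);tin=L(310,326,.084)
print("timer",hub,face,"tin",tin,np.linalg.norm(tin-hub))
T=(hub+face)/2
print("lever",an(L(289,40,.083)-T),"zero",an(L(216,84,.046)-T),"bar",an(L(158,131,.046)-T),"20min tick 270deg?",[an(L(*p,.046)-T) for p in[(296,169),(265,223),(202,234),(151,191),(274,108)]])
g=G(549,153,.086);n=G(540,214,.089);base=np.mean([G(*p,.014) for p in[(499,62),(671,76),(648,291),(470,270)]],0)
print("gauge",g,base,"needle",an(n-G(548,152,.089)),"base yaw",an(G(499,62,.014)-G(470,270,.014)),an(G(671,76,.014)-G(648,291,.014)),"tab",G(448,160,.104),an(G(448,160,.104)-g))
```

```text
timer [ 0.58279996 -0.1559957 ] [ 0.58346518 -0.1573818 ] tin [ 0.49210964 -0.1984518 ] 0.10013617943212703
lever -0.496 zero 0.052 bar 1.107 20min tick 270deg? [np.float64(-1.646), np.float64(-2.513), np.float64(2.882), np.float64(1.968), np.float64(-0.768)]
gauge [0.57868126 0.17901853] [0.57805463 0.17946918] needle 3.051 base yaw -0.096 -0.076 tab [0.57168722 0.22846186] 1.711
```

Call:
jog_arm --pt "-0.0426 -0.0147 0 0" --pt "-0.0426 -0.0147 0 0" --pt "-0.0426 -0.0147 0 0" --pt "-0.0426 -0.0147 0 0" --pt "-0.0426 -0.0147 0 0" --pt "-0.0426 -0.0147 0 0" --pt "-0.0426 -0.0147 0 0" --pt "-0.0426 -0.0147 0 0" --pt "-0.0426 -0.0147 0 0" --pt "-0.0426 -0.0147 0 0" --pt "-0.0426 -0.0147 0 0" --pt "-0.0426 -0.0147 0 0" --pt "0 0 0 -0.142" --pt "0 0 0 -0.142" --pt "0 0 0 -0.142" --pt "0 0 0 0" --pt "0 0 0 0" --fingers 0 --force 20

```text
time: 1.8
eef_pos: [0.6024, 0.2389, 0.2479]
tcp_rot: [-0.0, -0.069, 0.998, -0.0]
wrist_force: [0.2, 0.1, 0.0]
width: -0.002
```

Call:
jog_arm --pt "0 0 0.035 0" --pt "0 0 0.035 0" --pt "0 0 0.035 0" --pt "0 0 0.035 0" --pt "0 0 0 0" --pt "0.007 0 0 0" --pt "0.007 0 0 0" --pt "0 0 0 0"

```text
time: 2.6
eef_pos: [0.5889, 0.2374, 0.1108]
tcp_rot: [0.001, -0.07, 0.998, 0.0]
wrist_force: [0.0, 0.4, 0.4]
width: 0.004
```

Call:
jog_arm --pt "0.0078 0.0017 0 -0.14" --pt "0.0078 0.0017 0 -0.14" --pt "0.0078 0.0017 0 -0.14" --pt "0.0078 0.0017 0 -0.14" --pt "0.0078 0.0017 0 -0.14" --pt "0.0078 0.0017 0 -0.14" --pt "0.0078 0.0017 0 -0.14" --pt "0.0078 0.0017 0 -0.14" --pt "0 0 0 0" --pt "0 0 0 0"

```text
time: 3.6
eef_pos: [0.5342, 0.2126, 0.1097]
tcp_rot: [0.001, -0.588, 0.809, -0.001]
wrist_force: [0.6, 0.3, 0.9]
width: -0.003
```

```bash
cat > look.py <<'E'
import sys
from h import *
import pickle
n,out=sys.argv[1:3];u0,v0,w,hh,s=map(int,sys.argv[3:])
o=observe();print(o["eef_pos"],o["wrist_force"],o["q"].round(2))
c=capture(n);pickle.dump(c,open(out+".pkl","wb"))
cv2.imwrite(f"pics/{out}.png",cv2.resize(c["frame"][v0:v0+hh,u0:u0+w,::-1],None,fx=s,fy=s,interpolation=3))
E
python3 look.py scene g1 370 210 130 100 5
```

```text
[0.53419223 0.21261183 0.10968394] [0.60593779 0.34630732 0.92253308] [ 0.24  0.39 -0.2   0.98 -0.   -1.02]
```

View pics/g1.png

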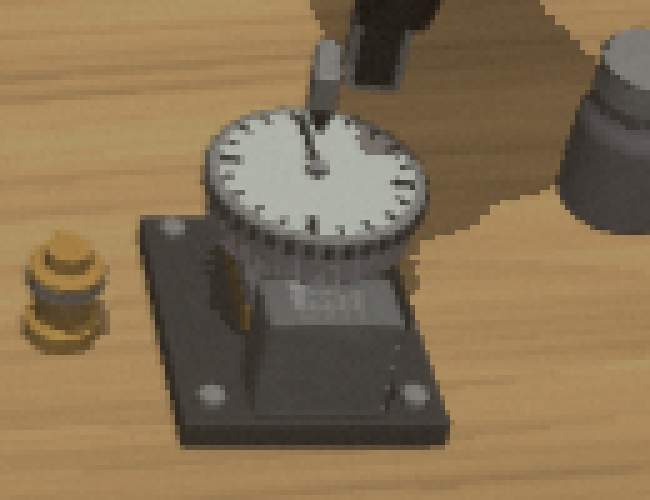

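The needle tip is at (299,115), the triangle at (320,120) and the hub at (318,167). The tab has come most of the way round and the finger is just behind it. Now I'll measure what remains.

Run:
```python
from h import *
import pickle
c=pickle.load(open('g1.pkl','rb'))
S=lambda u,v,h:pix2world(c,370+u/5-.4,210+v/5-.4,h=h)[:2]
an=lambda d:np.arctan2(d[1],d[0])%6.283
for hub in (S(318,167,.089),np.array([.578,.179])): print(hub,"needle",an(S(299,115,.089)-hub),"tri",an(S(320,120,.086)-hub),"tabtop",S(329,42,.104),an(S(329,42,.104)-hub))
```

```text
[0.58151511 0.1783952 ] needle 3.0827223685567957 tri 2.817236007488703 tabtop [0.52536746 0.19693956] 2.822593986138183
[0.578 0.179] needle 3.097070573167689 tri 2.7984875991334612 tabtop [0.52536746 0.19693956] 2.8130965474072913
```

Call:
jog_arm --pt "0.007 0.0016 0 -0.125" --pt "0.007 0.0016 0 -0.125" --pt "0 0 0 0" --pt "0 0 0 0" --pt "-0.01 0 0 0" --pt "-0.01 0 0 0"

```text
time: 4.25
eef_pos: [0.5283, 0.2205, 0.1083]
tcp_rot: [0.0, -0.685, 0.729, 0.0]
wrist_force: [-0.6, 0.3, 0.8]
width: 0.006
```

```bash
python3 look.py scene g2 390 200 80 60 10
```

```text
[0.52833007 0.22048447 0.10834393] [-0.62986427  0.33092189  0.75707362] [ 0.26  0.39 -0.2   0.98  0.   -1.25]
```

View pics/g2.png

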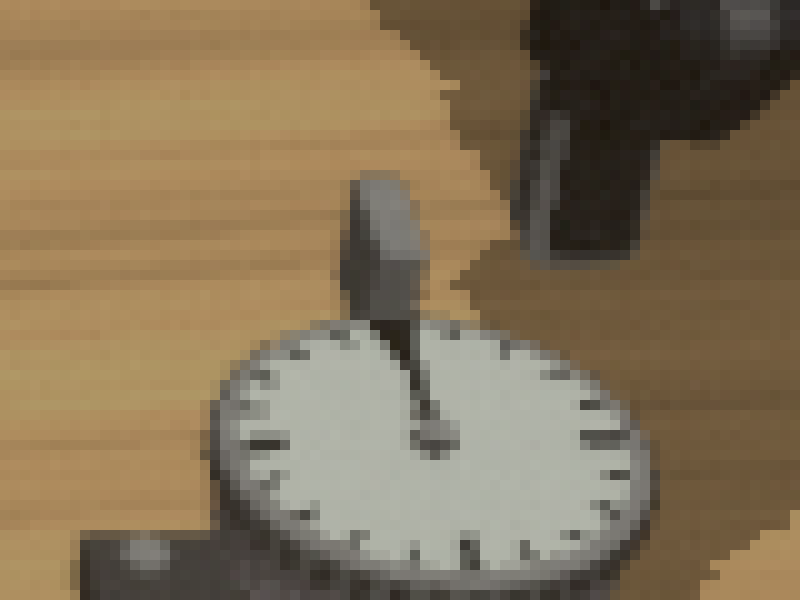

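The triangle (392,323) is in line with the needle from the hub (435,440), so the gauge reads zero to about 0.03 rad. Next is the tin.

Call:
jog_arm --pt "0 0 -0.05 0" --pt "0 0 -0.05 0" --pt "0 0 0 0.138" --pt "0.0434 -0.006 0 0" --pt "0.0434 -0.006 0 0" --pt "0.0434 -0.006 0 0" --pt "0.0434 -0.006 0 0" --pt "0.0434 -0.006 0 0" --pt "0.0434 -0.006 0 0" --pt "0.0434 -0.006 0 0" --pt "0.0434 -0.006 0 0" --pt "0 0 0 0" --pt "0 0 0 0"

```text
time: 5.6
eef_pos: [0.507, -0.1307, 0.2081]
tcp_rot: [0.0, -0.633, 0.774, 0.0]
wrist_force: [-0.6, 0.2, 0.3]
width: 0.002
```

Call:
jog_arm --pt "0 0 0.04 0" --pt "0 0 0.04 0" --pt "0 0 0.04 0" --pt "0 0 0.02 0" --pt "0 0 0.02 0" --pt "0 0 0 0" --pt "0.005 0 0 0" --pt "0.004 0 0 0" --pt "0.004 0 0 0" --pt "0.004 0 0 0" --pt "0.004 0 0 0" --pt "0.004 0 0 0" --pt "0.004 0 0 0" --pt "0.004 0 0 0"

```text
time: 7.0
eef_pos: [0.5004, -0.1628, 0.0483]
tcp_rot: [0.0, -0.634, 0.773, 0.0]
wrist_force: [-0.0, 2.4, 1.3]
width: 0.002
```

```bash
python3 look.py scene t1 180 190 160 120 5
```

```text
[ 0.50040631 -0.16275981  0.0483438 ] [-1.07604136e-04  2.37692431e+00  1.32591334e+00] [-0.47  0.37 -0.4   0.8   0.   -1.84]
```

View pics/t1.png

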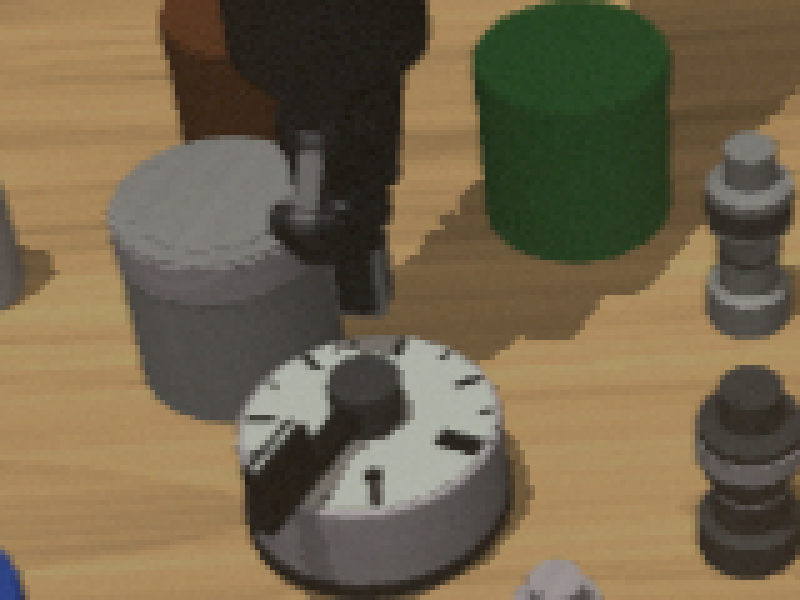

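The tin is in contact with the finger, upright and already sliding, clear of the timer. I'll continue the push.

Call:
jog_arm --pt "0.004 0 0 0" --pt "0.004 0 0 0" --pt "0.004 0 0 0" --pt "0.004 0 0 0" --pt "0.004 0 0 0" --pt "0.004 0 0 0" --pt "0.004 0 0 0" --pt "0.004 0 0 0" --pt "0.004 0 0 0" --pt "0.003 0 0 0" --pt "0 0 0 0" --pt "-0.008 0 0 0" --pt "-0.008 0 0 0" --pt "0 0 -0.03 0" --pt "0 0 -0.05 0" --pt "0 0 -0.05 0" --pt "0 0 0 0"

```text
time: 8.75
eef_pos: [0.4997, -0.1863, 0.1856]
tcp_rot: [0.002, -0.634, 0.773, -0.006]
wrist_force: [1.3, -0.8, -0.5]
width: -0.001
```

Call:
jog_arm --pt "0 0 0 -0.1413" --pt "0 0 0 -0.1413" --pt "0 0 0 -0.1413" --pt "0 0 0 -0.1413" --pt "0 0 0 -0.1413" --pt "0 0 0 -0.1413" --pt "0 0 0 -0.1413" --pt "0 0 0 -0.1413" --pt "0 0 0 -0.1413" --pt "0.0289 -0.0165 0 0" --pt "0.0289 -0.0165 0 0" --pt "0.0289 -0.0165 0 0" --pt "0.0289 -0.0165 0 0" --pt "0 0 0 0" --pt "0 0 0 0" --pt "0 0 0 0" --fingers 0.035

```text
time: 10.35
eef_pos: [0.6297, -0.1792, 0.1777]
tcp_rot: [0.001, 0.969, -0.248, -0.001]
wrist_force: [-0.5, -0.6, 0.1]
width: 0.41
```

```bash
python3 look.py wrist w1 0 0 640 480 1; python3 -c "
import pickle;c=pickle.load(open('w1.pkl','rb'));print(c['T_tool_cam'],c['camera_matrix'],c['k1'])
from h import *
print(observe()['tcp_rot'])"
```

```text
[ 0.62974474 -0.17915863  0.17773958] [-0.53403386 -0.63694759  0.05530099] [-0.4   0.5   0.15  1.22 -0.   -3.04]
[[ 5.08447969e-04 -9.45214523e-01 -3.26449455e-01  8.52382564e-02]
 [ 9.99999569e-01  7.34172520e-04 -5.68243491e-04 -3.20986019e-04]
 [ 7.76782220e-04 -3.26449026e-01  9.45214489e-01 -1.26091377e-01]
 [ 0.00000000e+00  0.00000000e+00  0.00000000e+00  1.00000000e+00]] [[400.80036517   0.         320.40973722]
 [  0.         400.80036517 231.80229726]
 [  0.           0.           1.        ]] -0.007564276144331665
[ 1.29370101e-03  9.68679589e-01 -2.48309380e-01 -7.95456289e-04]
```

View pics/w1.png

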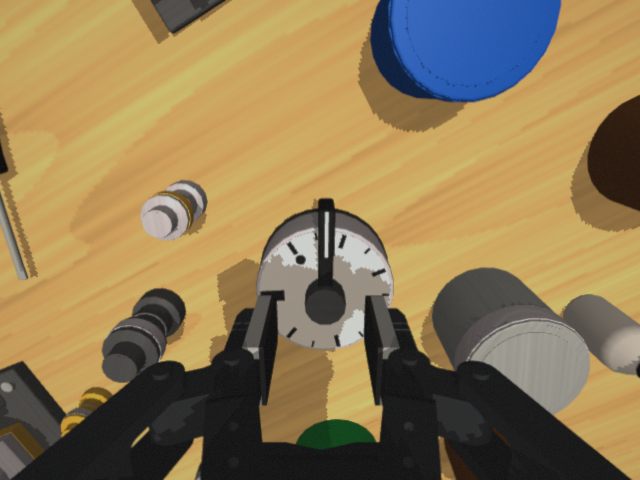

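The wrist view shows the blade (325,237) between the open fingers, the hub at (325,302), and the tin top at (529,368), upright and clear of the timer. Now I'll convert these pixels.

```bash
cat >> h.py <<'E'
def wcam(c,pos,rot):
    T=c["T_tool_cam"];R=Rot.from_quat(np.roll(rot,-1)).as_matrix()
    q=Rot.from_matrix(R@T[:3,:3]).as_quat(); c["origin"]=np.array(pos)+R@T[:3,3]; c["rotation"]=np.roll(q,1); return c
E
python3 - <<'E'
from h import *
import pickle
o=observe();p=o["eef_pos"];c=wcam(pickle.load(open('w1.pkl','rb')),p,o["tcp_rot"])
R=Rot.from_quat(np.roll(o["tcp_rot"],-1)).as_matrix()
an=lambda d:np.arctan2(d[1],d[0])
W=lambda u,v,h:pix2world(c,u,v,h=h)
hub=W(325,302,.068);b=W(326,201,.083)
print("hub",hub,"z",pix2world(c,325,302)[2],"blade outer end",b,np.linalg.norm((b-hub)[:2]),"lever angle",an(b-hub))
t=W(529,368,.084);print("tin",t,np.linalg.norm((t-hub)[:2]),pix2world(c,529,368)[2])
bc=hub+.057*np.array([np.cos(an(b-hub)),np.sin(an(b-hub)),0]);print("blade ctr in tool",R.T@(bc-p),"tool yaw",an(R[:,0]),"zero",an(W(301,260,.046)-hub),an(W(293,249,.046)-hub),"bar",an(W(276,295,.046)-hub), "ten", an(W(343,241,.046)-hub),an(W(379,272,.046)-hub))
E
```

```text
hub [ 0.58814928 -0.15992114  0.068     ] z 0.06844251451581435 blade outer end [ 0.65216656 -0.1951213   0.083     ] 0.07305657985332895 lever angle -0.502731165171738
tin [ 0.48765112 -0.2587522   0.084     ] 0.14095197507698998 0.08532303357433471
blade ctr in tool [0.01134333 0.00265872 0.11010129] tool yaw -0.5018710604588185 zero 0.16941725736131227 0.1446943591156106 bar 1.2527261940093306 ten -0.8448954369578258 -1.778310091897391
```

Call:
jog_arm --pt "0.008 0.002 0 0" --pt "0 0 0.035 0" --pt "0 0 0.035 0" --pt "0 0 0.033 0" --pt "0 0 0 0" --pt "0 0 0 0"

```text
time: 11.0
eef_pos: [0.6362, -0.186, 0.0755]
tcp_rot: [0.001, 0.969, -0.249, -0.001]
wrist_force: [-0.0, 0.6, -0.5]
width: 0.415
```

Call:
jog_arm --pt "0 0 0 0" --pt "0 0 0 0" --pt "0 0 0 0" --pt "0 0 0 0" --fingers 0.018

```text
time: 11.4
eef_pos: [0.6372, -0.1859, 0.0763]
tcp_rot: [0.001, 0.969, -0.248, 0.001]
wrist_force: [-0.6, 0.6, -1.6]
width: 0.215
```

Call:
jog_arm --pt "-0.0006 0.0082 0 0.14" --pt "-0.0006 0.0082 0 0.14" --pt "-0.0006 0.0082 0 0.14" --pt "-0.0006 0.0082 0 0.14" --pt "-0.0006 0.0082 0 0.14" --pt "-0.0006 0.0082 0 0.14" --pt "-0.0006 0.0082 0 0.14" --pt "-0.0006 0.0082 0 0.14" --pt "-0.0006 0.0082 0 0.14" --pt "-0.0006 0.0082 0 0.14" --pt "-0.0006 0.0082 0 0.14" --pt "-0.0006 0.0082 0 0.14" --pt "0 0 0 0"

```text
time: 12.7
eef_pos: [0.551, -0.2051, 0.0758]
tcp_rot: [-0.001, -0.461, 0.887, -0.001]
wrist_force: [-0.3, -0.1, 0.1]
width: 0.209
```

```bash
python3 look.py scene l1 180 190 160 120 5; python3 -c "
from h import *
o=observe();R=Rot.from_quat(np.roll(o['tcp_rot'],-1)).as_matrix();print(np.arctan2(R[1,0],R[0,0]),o['wrist_force'],o['width'],o['eef_pos']-.0585*R[:,0])"
```

```text
[ 0.55096292 -0.20512753  0.07583291] [-0.310015   -0.05891581  0.13892392] [-0.49  0.44 -0.2   0.92 -0.   -1.45]
-2.1788496351798843 [-0.69809965 -0.4869367  -0.78041518] 0.21249635841826256 [ 0.58471959 -0.15717006  0.0755924 ]
```

View pics/l1.png

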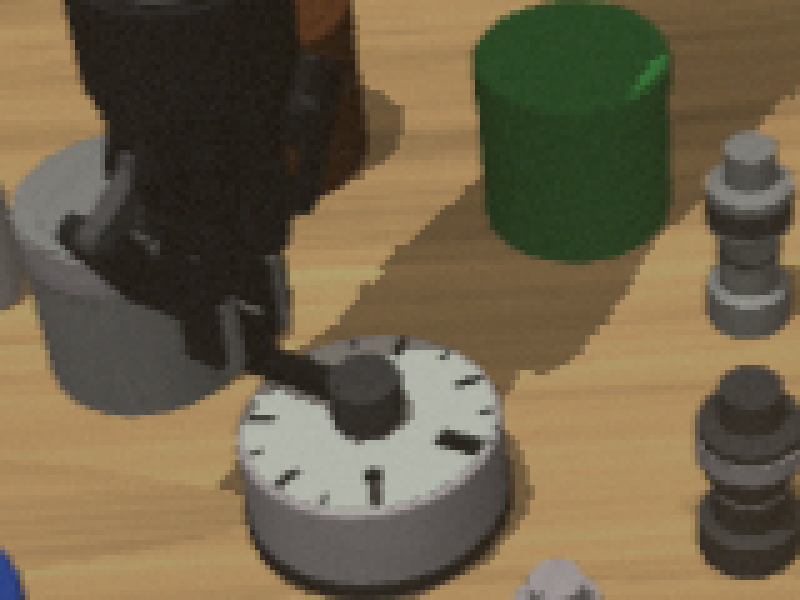

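Call:
jog_arm --pt "-0.0006 0.0082 0 0.14" --pt "-0.0006 0.0082 0 0.14" --pt "-0.0006 0.0082 0 0.14" --pt "-0.0006 0.0082 0 0.14" --pt "-0.0006 0.0082 0 0.14" --pt "-0.0006 0.0082 0 0.14" --pt "-0.0006 0.0082 0 0.14" --pt "-0.0006 0.0082 0 0.14" --pt "-0.0006 0.0082 0 0.14" --pt "-0.0006 0.0082 0 0.14" --pt "-0.0006 0.0082 0 0.14" --pt "-0.0006 0.0082 0 0.14" --pt "-0.0006 0.0082 0 0.14" --pt "-0.0006 0.0082 0 0.14" --pt "-0.0006 0.0082 0 0.14" --pt "-0.0006 0.0082 0 0.14" --pt "0 0 0 0"

```text
time: 14.45
eef_pos: [0.5695, -0.1006, 0.075]
tcp_rot: [0.0, 0.596, 0.803, -0.001]
wrist_force: [-0.1, 0.8, -0.0]
width: 0.205
```

```bash
cat > st.py <<'E'
from h import *
o=observe();R=Rot.from_quat(np.roll(o['tcp_rot'],-1)).as_matrix();print(np.arctan2(R[1,0],R[0,0]),o['wrist_force'],o['width'],o['eef_pos']-.0585*R[:,0],o['q'].round(2))
E
python3 st.py
```

```text
1.8645434187303769 [-0.13261831  0.8304472  -0.01646738] 0.20511119477702777 [ 0.58642498 -0.15660511  0.07511999] [-0.31  0.43 -0.23  0.91 -0.    0.96]
```

Call:
jog_arm --pt "-0.0006 0.0082 0 0.14" --pt "-0.0006 0.0082 0 0.14" --pt "-0.0006 0.0082 0 0.14" --pt "-0.0006 0.0082 0 0.14" --pt "-0.0006 0.0082 0 0.14" --pt "-0.0006 0.0082 0 0.14" --pt "-0.0006 0.0082 0 0.14" --pt "-0.0002 0.0035 0 0.06" --pt "0 0 0 0" --pt "0 0 0 0"

```text
time: 15.45
eef_pos: [0.6251, -0.1144, 0.0748]
tcp_rot: [0.001, 0.916, 0.401, -0.001]
wrist_force: [0.0, 0.1, 0.4]
width: 0.212
```

```bash
python3 st.py; python3 look.py scene l2 180 190 160 120 5
```

```text
0.8258333088580441 [0.04006727 0.09134042 0.36893628] 0.21181243679184156 [ 0.58548825 -0.15735411  0.07495321] [-0.31  0.53 -0.07  0.98 -0.    2.01]
[ 0.62514787 -0.11435015  0.07480273] [0.04006727 0.09134042 0.36893628] [-0.31  0.53 -0.07  0.98 -0.    2.01]
```

View pics/l2.png

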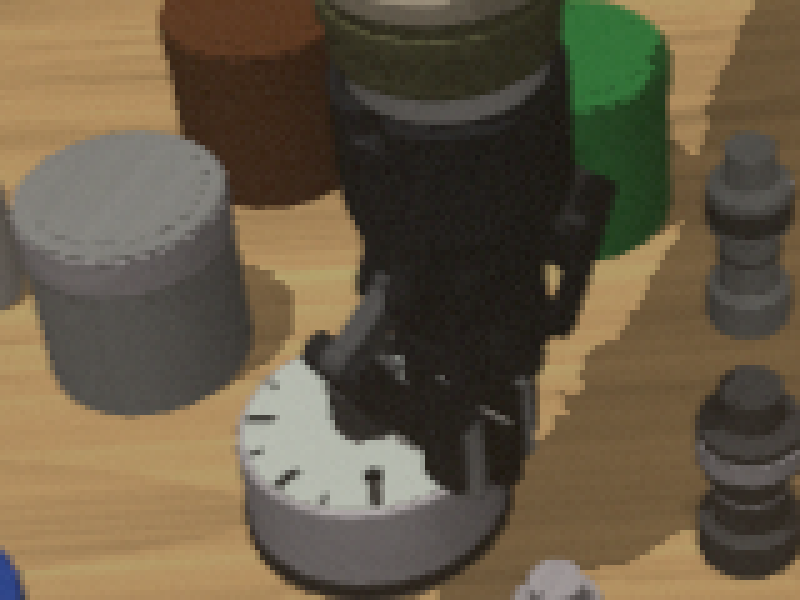

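Call:
jog_arm --pt "-0.0003 0.0059 0 0.1" --pt "0 0 0 0" --pt "0 0 0 0" --pt "-0.0006 -0.0082 0 -0.14" --pt "-0.0006 -0.0082 0 -0.14" --pt "-0.0006 -0.0082 0 -0.14" --pt "-0.0006 -0.0082 0 -0.14" --pt "-0.0006 -0.0082 0 -0.14" --pt "-0.0006 -0.0082 0 -0.14" --pt "-0.0006 -0.0082 0 -0.14" --pt "-0.0006 -0.0082 0 -0.14" --pt "-0.0006 -0.0082 0 -0.14" --pt "-0.0006 -0.0082 0 -0.14" --pt "-0.0006 -0.0082 0 -0.14" --pt "-0.0006 -0.0082 0 -0.14" --pt "-0.0006 -0.0082 0 -0.14" --pt "-0.0006 -0.0082 0 -0.14"

```text
time: 17.2
eef_pos: [0.5322, -0.1308, 0.0752]
tcp_rot: [-0.0, 0.223, 0.975, -0.001]
wrist_force: [-0.1, 1.7, -0.0]
width: 0.209
```

Call:
jog_arm --pt "-0.0006 -0.0082 0 -0.14" --pt "-0.0006 -0.0082 0 -0.14" --pt "-0.0006 -0.0082 0 -0.14" --pt "-0.0006 -0.0082 0 -0.14" --pt "-0.0006 -0.0082 0 -0.14" --pt "-0.0006 -0.0082 0 -0.14" --pt "-0.0006 -0.0082 0 -0.14" --pt "-0.0006 -0.0082 0 -0.14" --pt "-0.0006 -0.0082 0 -0.14" --pt "-0.0006 -0.0082 0 -0.14" --pt "-0.0006 -0.0082 0 -0.14" --pt "-0.0006 -0.0082 0 -0.14" --pt "-0.0006 -0.0082 0 -0.14" --pt "0 0 0 0" --pt "0 0 0 0"

```text
time: 18.7
eef_pos: [0.5732, -0.2149, 0.0752]
tcp_rot: [-0.001, -0.628, 0.778, -0.001]
wrist_force: [-0.0, -0.2, 0.2]
width: 0.211
```

```bash
python3 st.py
```

```text
-1.7834746062513585 [-0.01455184 -0.20978208  0.22554586] 0.21077775258223186 [ 0.58551508 -0.15775419  0.0750804 ] [-0.49  0.48 -0.14  0.95 -0.   -1.85]
```

Call:
jog_arm --pt "-0.0004 -0.005 0 -0.085" --pt "-0.0004 -0.005 0 -0.085" --pt "0 0 0 0" --pt "0 0 0 0" --pt "0 0.004 0 0" --pt "0 0 0 0" --pt "0 0 -0.03 0" --pt "0 0 -0.04 0" --pt "0 0 -0.04 0" --pt "0 0 0 0" --pt "0 0 0 0"

```text
time: 19.8
eef_pos: [0.58, -0.2159, 0.1867]
tcp_rot: [-0.001, -0.692, 0.722, -0.002]
wrist_force: [-0.2, -0.0, -0.8]
width: 0.216
```

```bash
python3 st.py; python3 look.py wrist w2 200 160 200 150 4; python3 look.py scene s2 180 190 160 120 5
```

```text
-1.6124677605448614 [-0.23930389 -0.01379199 -0.79101501] 0.21579780374841387 [ 0.58242989 -0.15745096  0.18643199] [-0.48  0.42  0.05  1.2  -0.   -2.01]
[ 0.57999284 -0.21589976  0.18665123] [-0.23930389 -0.01379199 -0.79101501] [-0.48  0.42  0.05  1.2  -0.   -2.01]
[ 0.5791404  -0.21545405  0.18508395] [ 0.04666234  0.68549231 -1.5207272 ] [-0.48  0.42  0.05  1.2  -0.   -2.01]
```

View pics/w2.png

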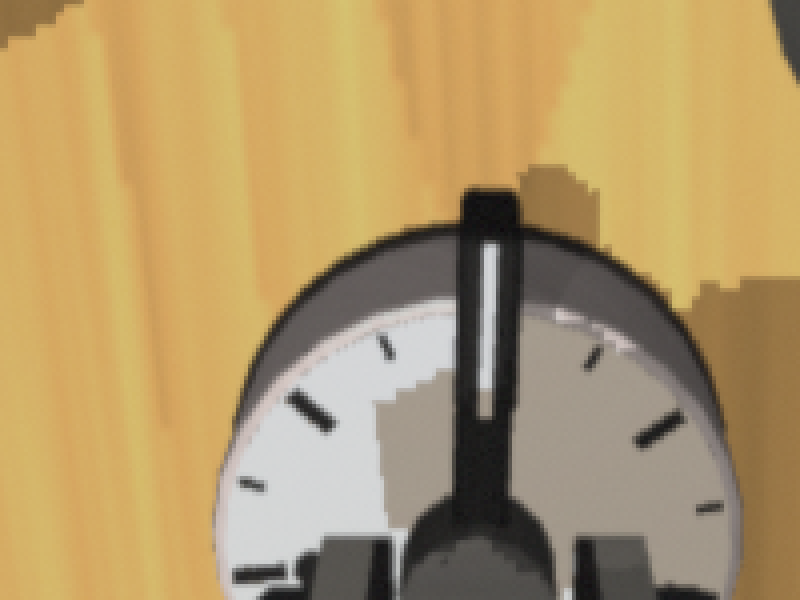

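The lever covers the 20-minute tick, midway between the 15 tick (387,347) and the 25 tick (594,357). I'll fit the ticks to get the value.

Run:
```python
from h import *
import pickle
from scipy.optimize import least_squares
c=pickle.load(open('w2.pkl','rb'))
c=wcam(c,[.57999,-.2159,.18665],[-.001,-.692,.722,-.002])
W=lambda u,v,h:pix2world(c,200+u/4-.4,160+v/4-.4,h=h)[:2]
tk={0:(258,574),5:(250,485),10:(311,410),15:(387,347),25:(594,357),30:(660,430),35:(710,508)}
m=np.array(list(tk));P=np.array([W(*tk[k],.046) for k in tk])
def f(x):
    d=P-x[:2];e=np.arctan2(d[:,1],d[:,0])-(x[2]-np.radians(5*m));return np.arctan2(np.sin(e),np.cos(e))
s=least_squares(f,[.585,-.158,.08]);print(s.x,f(s.x).round(3))
a,b=W(489,192,.083),W(487,415,.083)
d=a-b;l=np.arctan2(d[1],d[0]);h=a-s.x[:2];l2=np.arctan2(h[1],h[0]);print("lever",l,l2,"value",s.x[2]-l,s.x[2]-l2)
```

```text
[ 0.58465034 -0.15698772  0.07758238] [-0.002  0.005 -0.003 -0.001  0.002 -0.001 -0.   ]
lever -1.6202083399095093 -1.6358411822717673 value 1.6977907206239415 1.7134235629861996
```

View pics/s2.png

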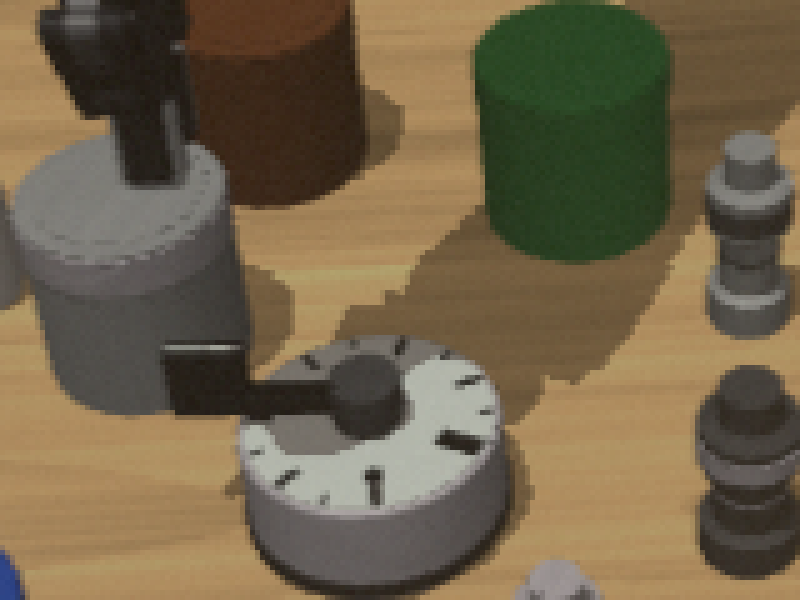

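The lever reads about 1.70–1.71, inside 1.615–1.875. The tin is upright and clear, and the gripper is free of everything. Handing in.

```bash
python3 -c "
from plant import *
print(close_job())"
```

```text
the job is handed in; nothing more can be done
None
```

The job is done and handed in at about 20 s of the 72 s allowed; `close_job()` gives no verdict.

- **Gauge:** I pushed the bezel round by its tab. The zero triangle lined up with the needle to about 0.03 rad, judged by eye from the last close picture of the gauge; I didn't look at it again after that.
- **Tin:** I slid it about 55 mm away from the timer with a low push. It stands upright with its centre about 141 mm from the timer's axis, against the 118 mm needed. Contact force stayed at a few newtons, and it was moving clear of the timer in the picture taken mid-push.
- **Lever wound:** I pushed it clockwise past the top mark. The tool's angle puts it at about 5.5 rad, against the 5.24 needed. The fingers hid the top mark in the picture, so this is not a direct reading.
- **Lever at 20 minutes:** I then pushed it back. A fit to seven face ticks gives 1.70 to 1.71 rad, inside the 1.615–1.875 window.
- **Other loose things:** The ones in view in the final crop had not visibly moved. I didn't measure them individually, and the jar, bush, oil bottle and driver were not all in that picture. No touch on them showed in the wrist force.
- **Disagreement between cameras:** The top and wrist cameras put the timer's centre about 5 mm apart at first. The final fit fell between them.

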